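# Square up a spacer pack in its fixture and pin it

## Robot

A 6-joint arm with a two-finger parallel gripper is mounted at the origin on a cart in front of the work surface, level with it; the furniture and walls round the work are solid. World frame = base frame: x ahead of the robot, y to its left, z up, the work surface at z = 0. Lengths are in mm, angles in rad, forces in N, time in s.
With the tool pointing down it reaches from about 350 to 975 mm from the base axis. Payload 7.1 kg.
Tool frame: the origin (TCP) lies between the finger pads; the fingertips stand 17 mm ahead of it and the grasp point (between the pads) lies 2 mm behind it; z points along the fingers, y is the line along which they close (so a half turn about z gives the same grasp; the last joint's range is limited). The gripper opens to 88 mm and grips with 3 to 60 N. Pads are 20 mm wide; open, the fingers measure 115 mm over their backs; the gripper's body (75 mm by 178 mm) begins 61 mm behind the grasp point.
Start: joints at [-1.277, 0.423, 1.63, -0, 1.089, -0.019], TCP at [192.345, -594.65, 239.675] pointing down, gripper open.
Joint ranges: [-3, 3], [-0.9, 2.11], [0.09, 2.58], [-1.31, 4.45], [0.11, 2.69], [-2.54, 2.54]. Speed limits (rad/s): [2.39, 2.39, 3.01, 3.14, 3.14, 3.14].

## Interface

Orientations are given as a rotation vector (axis times angle).
In Python, from workcell import ctrl, viewer, ticket gives the robot as it stands (ctrl), with the cameras (viewer) and the job (ticket).
- The arm moves only by the shell command python3 jog.py FILE [OPENING], which reads ROWS from the file FILE. ROWS is a JSON list that holds a single list of rows (three levels of brackets), with 1 to 5 rows, each of 6 numbers: dx, dy, dz in mm, then a rotation vector rx, ry, rz in rad; each row shifts and turns the commanded pose from where the row before left it, along the tool's axes as they then stand; what a row does not reach is not made up. A row lasts 1/12 s, in which the tool goes at most 41.7 mm and 0.125 rad, less where a joint would pass 70% of its speed; a pose out of reach is approached as far as the arm can. OPENING is the finger opening in mm, set as the command begins (- or left out keeps the last). The fingers move at their own pace and stop on an object; the grip force is fixed at half the most. Time passes only in rows, so rows that do not move let the fingers close. It prints the time, the measured TCP pose, the force, the opening and the grip force at its end. Input that does not fit is refused with a message, and nothing moves.
- ctrl.get_obs(): the state, without advancing time (a new reading comes with each control period).
- viewer.get_image(name): name is "side" or "top"; returns a dict with "img" (384x512x3 uint8, red, green, blue), "fx", "fy", "cx", "cy" (pixels), "k1" (the pictures are not rectified: a ray, as slopes to the right and down, at radius r is drawn at 1 + k1 r^2 times it, then the intrinsics apply), "R" (3x3) and "t" (3): a world point X has camera coordinates R X + t. Camera axes: x right, y down, z forward; pixel columns grow to the right and rows downward; lengths in mm; the calibration is good to about 2 mm. A picture is of the moment at which its call begins. There is no depth.
- ticket.close_job(): hands the job in; it is judged then, once.
The state is a dict: "t": time; "qpos": joint angles; "qvel": joint speeds; "joint_torque": joint torques, N m; "ee_pos": TCP position; "orientation": TCP orientation; "ft_force": force on the tool from outside, world axes, zero at the start; "moment": the same for the moment, N m; "width": finger opening in mm; "grasp_force": force on a finger pad.
Only numpy, scipy, OpenCV 4.12 (cv2) and the standard library are available. Lean on these libraries where they do the work, as an engineer would, in place of code of your own. Each camera call takes 0.05 s, during which the arm holds its last target. There are 200 camera calls.

## Task

Three drilled spacer plates lie roughly stacked in the fixture: first push the pack gently home against both fences so that the holes line up, then take the steel pin from its wooden block and pass it down through all three plates into the bore below until its head sits flat on the top plate. Let go of the pin, do not press hard on the plates or with the pin, and leave everything else on the table alone.

Things in the scene. Friction and masses are not known exactly. Their poses are not given: they have to be found in the camera images.
- fixture: aluminium base plate of the fixture, 150 x 136 x 12 mm, screwed to the table. Origin: centre of its underside; x to the fixture's back (away from the robot, yaw within 0.25 rad), y to its left, z up. On it a steel nest is clamped parallel to it, but up to 15 mm off its middle in x and in y; the nest's pose is not measured: see or feel it. Nothing in the fixture gives way
- nest_nominal (a point): fixed to the base plate, over its middle, 46 mm up: where the mouth of the nest's bore would be if not off middle. The nest's flat deck is at this height. The bore is upright, 15 mm wide, 34 mm deep. A plate that touches both fences of the nest has its hole over the bore
- fence_back (a point): nominal (up to 15 mm off in x and y, as the nest) top middle of the back fence's inner face: that face is 32 mm behind (+x) the bore's axis, faces the robot, and rises 20 mm above the deck; fence 12 mm thick. On the open side facing it the deck goes on flat to 46 mm in front (-x) of the bore's axis and is clear; squared plates have their front edge 32 mm in front of the axis
- fence_left (a point): nominal (up to 15 mm off in x and y, as the nest) top middle of the left fence's inner face: that face is 25 mm to the left (+y) of the bore's axis, faces right, and rises 20 mm above the deck; fence 12 mm thick. On the open side facing it the deck goes on flat to 39 mm to the right (-y) of the bore's axis and is clear; squared plates have their right edge 25 mm to the right of the axis
- plate_low: loose flat aluminium plate at the bottom of the pack, on the nest's deck; 64 x 50 x 8 mm, 0.055 to 0.09 kg, 14 mm hole through its middle. Origin: centre of its underside, on the hole's axis; x along the 64 mm, y along the 50 mm, z up; yaw within 0.04 rad of the fixture's. At the start each plate is 2 to 14 mm short of each fence, each by another amount
- plate_mid: loose flat aluminium plate in the middle of the pack, on plate_low; 64 x 50 x 8 mm, 0.055 to 0.09 kg, 14 mm hole through its middle. Origin: centre of its underside, on the hole's axis; x along the 64 mm, y along the 50 mm, z up; yaw within 0.04 rad of the fixture's. The smooth plates slide under 1 to 4 N
- plate_top: loose flat aluminium plate at the top of the pack, on plate_mid, its top face 70 mm above the table; 64 x 50 x 8 mm, 0.055 to 0.09 kg, 14 mm hole through its middle. Origin: centre of its underside, on the hole's axis; x along the 64 mm, y along the 50 mm, z up; yaw within 0.04 rad of the fixture's
- pin: loose steel locating pin, about 0.11 kg, standing upright in the pin block with its head up: shank 12 mm in diameter and 52 mm long, its last 5 mm tapering to 7 mm; head (the grip) a cylinder 24 mm in diameter and 28 mm tall. Origin: on the axis at the underside of the head (60 mm above the table at the start); z points up along the axis, out of the head; yaw does not matter
- pin_block: wooden block fixed to the table, 70 x 70 x 60 mm on a 90 x 90 x 8 mm foot, with a 17 mm upright hole 55 mm deep in the middle of its top, in which the pin stands at the start (hanging by its head). Origin: centre of its underside; z up
- glue_bottle: bystander: white glue bottle, 52 mm wide, 130 mm tall, standing left of and behind the fixture; origin at the centre of its underside
- marker: bystander: marker pen, 134 x 17 mm, lying to the right of the fixture, behind the pin block; origin at the centre of its underside

How it is judged (in metres and radians):
On the way:
1. the three plates' holes are lined up with one another (within 2 mm) before the pin goes in (horizontal distance between plate_low and plate_mid below 0.002 m and horizontal distance between each of plate_mid, plate_low and plate_top below 0.002 m and (horizontal distance between pin and plate_top above 0.04 m or z of pin in the frame of fixture above 0.115 m)), for 0.2 s.
At the end, for the whole second after the job is handed in: the pin stands upright (0.06 rad) and at rest in the bore, through all three plates (each within 3 mm of its axis), its head on the top plate, 70 mm above the fixture's underside (67 to 72.5 mm); the plates lie square to the fixture (0.08 rad); the gripper has let go (z of pin in the frame of fixture between 0.067 and 0.0725 m and horizontal distance between pin and fixture below 0.024 m and angle between pin's own z axis and vertical below 0.06 rad and linear speed of pin below 0.01 m/s and horizontal distance between pin and plate_low below 0.003 m and horizontal distance between pin and plate_mid below 0.003 m and horizontal distance between pin and plate_top below 0.003 m and angle between the x axis of each of plate_low, plate_mid, plate_top and the x axis of fixture, either way round below 0.08 rad); the robot touches nothing.
It fails at once if the fingers, not holding the pin, press on something (the pack) with more than 25 N in all (contact force between the fingers and anything else above 25 N and contact force between the fingers and pin below 1 N).
It fails at once if the pin presses on a plate with more than 40 N (contact force between pin and plate_low above 40 N or contact force between pin and plate_mid above 40 N or contact force between pin and plate_top above 40 N).
It fails at once if a bystander is moved by more than 30 mm (distance of any of glue_bottle, marker from where it was at the start of the episode above 0.03 m).
It also fails if it takes over 61 s, if anything falls off the work surface, if the arm or the gripper's body presses on something with over 40 N, if the wrist force passes 120 N, or if a joint passes its speed limit or range.

## Working session

There is one attempt and no reset: what is moved stays moved. The work goes in short steps, Python scripts to look and compute and a shell command to move; the robot and the scene stay as the last step left them, time stands still between calls to the robot, and variables do not carry over. Pictures are saved under pics/ and viewed, at most 10 in all, crops included, and the job is handed in when it is done.

```bash
ls; mkdir -p pics; python3 - <<'E'
from workcell import ctrl, viewer, ticket
import cv2
o=ctrl.get_obs(); print(o)
for n in ("side","top"):
    d=viewer.get_image(n); cv2.imwrite(f"pics/{n}0.png",d["img"][:,:,::-1])
    print(n,{k:v for k,v in d.items() if k!="img"})
a=cv2.imread("pics/side0.png");b=cv2.imread("pics/top0.png")
E
```

```text
jog.py
pics
workcell.py
{'t': 0.0, 'qpos': array([-1.27700757e+00,  4.23815794e-01,  1.63069449e+00, -2.30854502e-05,
        1.08860168e+00, -1.90232613e-02]), 'qvel': array([-0.00050482,  0.000763  ,  0.00086351, -0.00027362,  0.001889  ,
        0.00034489]), 'joint_torque': array([ 3.00339743e-04, -5.44622040e+01, -2.73665911e+01,  6.44421740e-02,
        2.26230413e-02, -1.00860209e-04]), 'ee_pos': array([ 192.18465866, -594.15635154,  238.91555582]), 'orientation': array([-3.10175828e+00, -4.89145687e-01,  3.58478500e-04]), 'ft_force': array([0.03440798, 0.38488649, 0.55189521]), 'moment': array([ 0.01289814,  0.00017534, -0.00311347]), 'grasp_force': 0.0, 'width': 87.41332057504331}
side {'fx': 376.6690817445006, 'fy': 376.6690817445006, 'cx': 254.96821239926746, 'cy': 192.39650908074398, 'k1': -0.011573029383204337, 'R': array([[ 0.9039331 , -0.42743909,  0.01416958],
       [-0.15129404, -0.3505894 , -0.92422789],
       [ 0.40001883,  0.83329641, -0.38157835]]), 't': array([-441.57657673,  226.60458297,  519.33660315])}
top {'fx': 397.35547313686345, 'fy': 397.35547313686345, 'cx': 255.2067364783705, 'cy': 188.88206208983067, 'k1': -0.1274433990347365, 'R': array([[ 0.01961743, -0.99957231,  0.0216875 ],
       [-0.99698513, -0.0211862 , -0.07464439],
       [ 0.07507195, -0.02015779, -0.99697436]]), 't': array([134.9017015 , 574.1188879 , 887.79036969])}
```

View pics/side0.png

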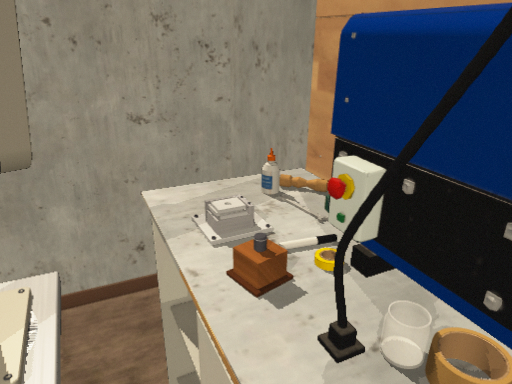

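View pics/top0.png

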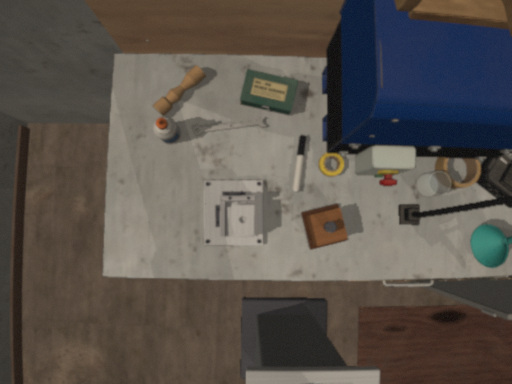

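```bash
python3 - <<'E'
import cv2,numpy as np
s=cv2.imread("pics/side0.png");t=cv2.imread("pics/top0.png")
c=lambda im,x,y,w,h,k:cv2.resize(im[y:y+h,x:x+w],None,fx=k,fy=k,interpolation=cv2.INTER_CUBIC)
A=np.hstack([c(t,195,172,80,80,5),c(s,190,190,80,80,5)])
B=np.hstack([c(t,300,200,50,50,4),c(s,220,220,80,50,4),np.zeros((200,80,3),np.uint8)])
B=np.hstack([B,np.zeros((200,800-B.shape[1],3),np.uint8)])
cv2.imwrite("pics/crop0.png",np.vstack([A,B]))
E
```

```text
(no output)
```

View pics/crop0.png

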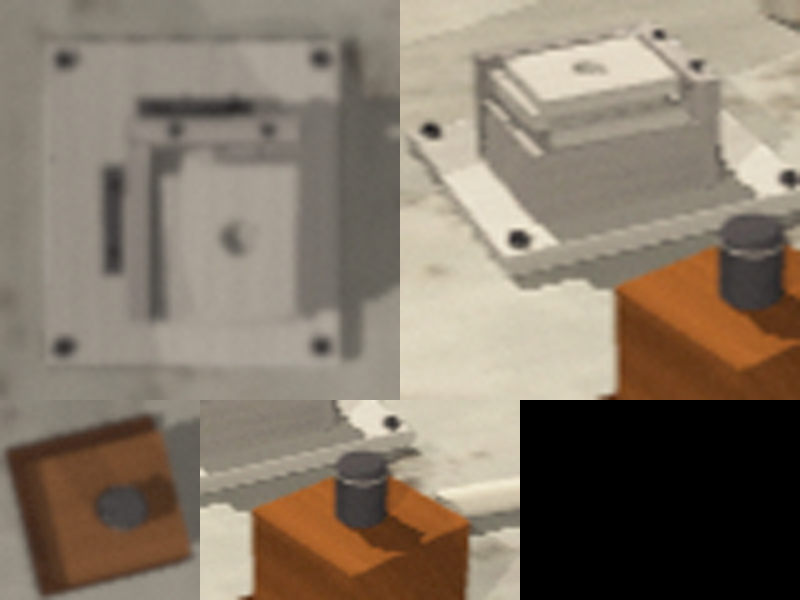

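The crops show these points. Fixture, top view (crop at 5x): screws at (65,60), (320,58), (320,346), (64,347). Fence inner edges are at about y=142 (back) and x=150 (left). The top plate's hole is at (238,240). In the side view (5x), the pin head top is at about (752,228). I'll turn these into world positions.

```bash
cat > h.py <<'E'
import numpy as np,cv2
from workcell import ctrl, viewer, ticket
from scipy.spatial.transform import Rotation as Ro
cal={n:viewer.get_image(n) for n in ("side","top")}
def ray(n,u,v):
    c=cal[n];K=np.array([[c["fx"],0,c["cx"]],[0,c["fy"],c["cy"]],[0,0,1]])
    p=cv2.undistortPoints(np.array([[[u,v]]],float),K,np.array([c["k1"],0,0,0,0.]))[0,0]
    return -c["R"].T@c["t"], c["R"].T@np.array([p[0],p[1],1])
def at(n,u,v,z):
    o,d=ray(n,u,v); return (o+d*(z-o[2])/d[2])[:2]
def crop(x,y,x0,y0,k): return x0+(x+.5)/k-.5, y0+(y+.5)/k-.5
E
python3 - <<'E'
from h import *
T=lambda x,y,z:at("top",*crop(x,y,195,172,5),z)
S=lambda x,y,z:at("side",*crop(x-400,y,190,190,5),z)
for k,p in dict(scr=[(65,60),(320,58),(320,346),(64,347)],base=[(42,40),(340,40),(345,362),(45,365)]).items():
    q=np.array([T(*a,12) for a in p]);print(k,q.round(1).tolist(),q.mean(0).round(1)); e=q[0]-q[3];f=q[1]-q[2]
    g=q[0]-q[1];print(np.linalg.norm(e),np.linalg.norm(g),"yaw",np.arctan2(e[1],e[0]),np.arctan2(f[1],f[0]),np.arctan2(-g[0],g[1]))
q=np.array([S(*a,12) for a in [(431,131),(518,239),(789,178),(659,35)]]);print("side scr",q.round(1))
print("fence back",T(200,142,66),"left",T(150,230,66))
print("hole",T(238,240,70),S(590,68,70))
print("pl corners T",[T(*a,70).round(1) for a in [(185,152),(298,163),(298,318),(162,320)]],"S",[S(*a,70).round(1) for a in [(498,68),(541,104),(682,70),(634,38)]])
print("pin",at("top",*crop(121,107,300,200,4),88),S(752,228,88))
o=ctrl.get_obs();print(Ro.from_rotvec(o["orientation"]).as_matrix().round(3),o["t"])
E
```

```text
scr [[581.7, 256.4], [585.2, 138.9], [452.9, 136.3], [450.1, 253.4]] [517.5 196.3]
131.66643014543038 117.61253865457742 yaw 0.023273593173179754 0.01911222797028874 0.029226219853844833
base [[590.8, 267.3], [593.7, 129.8], [445.8, 124.8], [441.7, 261.9]] [518.  195.9]
149.1694978339415 137.57531398040868 yaw 0.03666165337706279 0.03398083816216558 0.02141866059946701
side scr [[452.1 258.2]
 [455.  140.8]
 [588.4 144.5]
 [600.3 323.1]]
fence back [542.72714453 191.6224729 ] left [504.29213876 212.31199033]
hole [500.78166537 174.23501465] [503.05284951 175.96497598]
pl corners T [array([538.1, 197.9]), array([534.4, 149.1]), array([467.9, 147.8]), array([465.9, 206. ])] S [array([465.5, 192.3]), array([470.1, 149.2]), array([539.8, 157.6]), array([534.2, 199.6])]
pin [489.84139542 -11.78294557] [490.23801138 -14.35890863]
[[ 0.951  0.308 -0.   ]
 [ 0.308 -0.951  0.001]
 [ 0.    -0.001 -1.   ]] 0.2
```

```bash
python3 - <<'E'
from h import *
def tri(s,t):
    o1,d1=ray("side",*s);o2,d2=ray("top",*t)
    A=np.stack([d1,-d2],1);x,_,_,_=np.linalg.lstsq(A,o2-o1,rcond=None)
    p,q=o1+d1*x[0],o2+d2*x[1];return (p+q)/2,np.linalg.norm(p-q)
print("base",at("top",410,214,20),at("side",342,340,15),"mug",at("top",490,245,50))
top=[(u,214-(u-410)*0.14) for u in range(415,512,3)]
for s in [(342,290),(350,240),(385,180),(430,110),(470,60),(508,20)]:
    b=min((tri(s,t) for t in top),key=lambda r:r[1]);print(s,b[0].round(),b[1].round(1))
E
```

```text
base [ 519.97130294 -217.04929473] [ 521.58165252 -221.08980418] mug [ 449.17752754 -403.98031273]
(342, 290) [ 522. -206.   91.] 2.0
(350, 240) [ 525. -208.  171.] 0.1
(385, 180) [ 534. -242.  265.] 1.1
(430, 110) [ 545. -263.  343.] 22.5
(470, 60) [ 555. -263.  379.] 70.4
(508, 20) [ 560. -269.  403.] 108.6
```

```bash
echo '[[[24.6, -31.3, 0, 0, 0, 0], [24.6, -31.3, 0, 0, 0, 0], [24.6, -31.3, 0, 0, 0, 0], [24.6, -31.3, 0, 0, 0, 0], [24.6, -31.3, 0, 0, 0, 0]]]' > next.json && python3 jog.py next.json 20
echo '[[[24.6, -31.3, 0, 0, 0, 0], [24.6, -31.3, 0, 0, 0, 0], [24.6, -31.3, 0, 0, 0, 0], [24.6, -31.3, 0, 0, 0, 0], [24.6, -31.3, 0, 0, 0, 0]]]' > next.json && python3 jog.py next.json
echo '[[[17.6, -32.8, 0, 0, 0, 0], [17.6, -32.8, 0, 0, 0, 0], [17.6, -32.8, 0, 0, 0, 0], [17.6, -32.8, 0, 0, 0, 0], [17.6, -32.8, 0, 0, 0, 0]]]' > next.json && python3 jog.py next.json
echo '[[[17.6, -32.8, 0, 0, 0, 0], [0, 0, 0, 0, 0, 0.096], [0, 0, 0, 0, 0, 0.096], [0, 0, 0, 0, 0, 0.096], [0, 0, 0, 0, 0, 0]]]' > next.json && python3 jog.py next.json
```

```text
t: 0.72
ee_pos: [261.4, -406.1, 239.6]
orientation: [-3.103, -0.488, -0.0]
ft_force: [0.9, -0.7, -0.6]
width: 58.1
grasp_force: 0.0
t: 1.13
ee_pos: [330.3, -219.5, 239.9]
orientation: [3.103, 0.488, 0.001]
ft_force: [0.2, -0.3, 0.3]
width: 24.5
grasp_force: 0.0
t: 1.55
ee_pos: [363.3, -36.3, 240.0]
orientation: [3.103, 0.489, 0.001]
ft_force: [1.4, -0.3, 0.1]
width: 20.5
grasp_force: 0.0
t: 1.97
ee_pos: [370.1, -0.9, 239.8]
orientation: [3.141, 0.036, 0.001]
ft_force: [-0.5, -0.2, 0.7]
width: 19.9
grasp_force: 0.0
```

```bash
echo '[[[13.8, -35.5, 0, 0, 0, 0], [13.8, -35.5, 0, 0, 0, 0], [13.8, -35.5, 0, 0, 0, 0], [13.8, -35.5, 0, 0, 0, 0], [13.8, -35.5, 0, 0, 0, 0]]]' > next.json && python3 jog.py next.json
echo '[[[0, 0, 38, 0, 0, 0], [0, 0, 38, 0, 0, 0], [0, 0, 38, 0, 0, 0], [0, 0, 38, 0, 0, 0], [0, 0, 21, 0, 0, 0]]]' > next.json && python3 jog.py next.json
echo '[[[3, 0, 0, 0, 0, 0], [3, 0, 0, 0, 0, 0], [3, 0, 0, 0, 0, 0], [0, 0, 0, 0, 0, 0]]]' > next.json && python3 jog.py next.json
python3 - <<'E'
from h import *
a=cal["side"]["img"][185:285,185:300,::-1];b=cal["top"]["img"][172:252,195:275,::-1]
z=lambda i:cv2.resize(i,(400,400) if i.shape[0]==80 else (400,348),interpolation=cv2.INTER_CUBIC)
B=z(b);A=np.zeros_like(B);A[:348]=z(a);cv2.imwrite("pics/p1.png",np.hstack([B,A]))
E
```

```text
t: 2.38
ee_pos: [435.0, 179.3, 239.8]
orientation: [-3.141, -0.043, -0.001]
ft_force: [0.7, -1.1, -0.7]
width: 20.0
grasp_force: 0.0
t: 2.8
ee_pos: [432.9, 177.0, 63.4]
orientation: [3.14, 0.044, -0.006]
ft_force: [-0.4, -0.3, -0.2]
width: 20.2
grasp_force: 0.0
t: 3.13
ee_pos: [446.0, 178.5, 68.5]
orientation: [-3.14, -0.039, -0.006]
ft_force: [0.4, 0.3, 0.5]
width: 19.9
grasp_force: 0.0
```

View pics/p1.png

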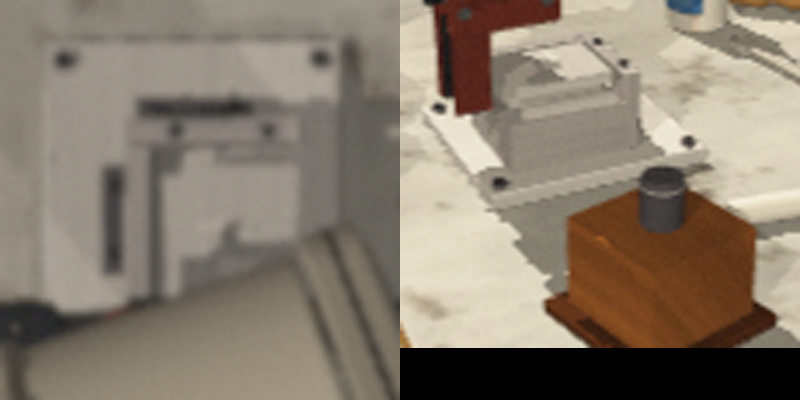

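The side view shows the finger (tip near (475,112)) standing just in front of the pack, with the gap clear. In the top view the forearm hides the fixture's front. I'll settle, then push in +x slowly.

```bash
echo '[[[0, 0, 0, 0, 0, 0], [0, 0, 0, 0, 0, 0], [0, 0, 0, 0, 0, 0]]]' > next.json && python3 jog.py next.json
echo '[[[1.5, 0, 0, 0, 0, 0], [1.5, 0, 0, 0, 0, 0], [1.5, 0, 0, 0, 0, 0], [1.5, 0, 0, 0, 0, 0]]]' > next.json && python3 jog.py next.json
```

```text
t: 3.48
ee_pos: [443.7, 178.0, 67.2]
orientation: [-3.141, -0.039, -0.001]
ft_force: [-0.6, -0.7, 0.2]
width: 20.1
grasp_force: 0.0
t: 3.82
ee_pos: [449.8, 178.1, 66.6]
orientation: [3.141, 0.039, 0.0]
ft_force: [-0.9, -0.3, 0.4]
width: 19.8
grasp_force: 0.0
```

```bash
for i in 1; do echo '[[[1.5, 0, 0, 0, 0, 0], [1.5, 0, 0, 0, 0, 0], [1.5, 0, 0, 0, 0, 0], [1, 0, 0, 0, 0, 0]]]' > next.json && python3 jog.py next.json|grep -E "ee|ft"
echo '[[[1, 0, 0, 0, 0, 0], [1, 0, 0, 0, 0, 0], [1, 0, 0, 0, 0, 0]]]' > next.json && python3 jog.py next.json|grep -E "ee|ft"
echo '[[[1, 0, 0, 0, 0, 0], [1, 0, 0, 0, 0, 0]]]' > next.json && python3 jog.py next.json|grep -E "ee|ft"
echo '[[[1, 0, 0, 0, 0, 0], [1, 0, 0, 0, 0, 0]]]' > next.json && python3 jog.py next.json|grep -E "ee|ft"; done
```

```text
ee_pos: [455.2, 178.3, 66.6]
ft_force: [-0.3, 0.2, 0.4]
ee_pos: [458.1, 178.3, 66.6]
ft_force: [-0.9, -0.1, -0.4]
ee_pos: [460.1, 178.4, 66.7]
ft_force: [-0.3, -0.7, 0.1]
ee_pos: [462.1, 178.4, 66.7]
ft_force: [-0.5, 0.6, -0.3]
```

```bash

echo '[[[1, 0, 0, 0, 0, 0], [1, 0, 0, 0, 0, 0]]]' > next.json && python3 jog.py next.json|grep -E "ee|ft"
echo '[[[1, 0, 0, 0, 0, 0], [1, 0, 0, 0, 0, 0]]]' > next.json && python3 jog.py next.json|grep -E "ee|ft"
echo '[[[1, 0, 0, 0, 0, 0]]]' > next.json && python3 jog.py next.json|grep -E "ee|ft"
echo '[[[1, 0, 0, 0, 0, 0]]]' > next.json && python3 jog.py next.json|grep -E "ee|ft"
```

```text
ee_pos: [464.1, 178.5, 66.7]
ft_force: [-0.7, -0.8, -0.8]
ee_pos: [465.8, 178.4, 66.6]
ft_force: [-2.9, -0.9, 0.5]
ee_pos: [466.4, 178.3, 66.5]
ft_force: [-5.7, 1.0, 2.6]
ee_pos: [466.5, 178.3, 66.4]
ft_force: [-9.3, 1.3, 3.7]
```

```bash
python3 - <<'E'
from h import *
a=cal["side"]["img"][185:255,195:285,::-1]
cv2.imwrite("pics/p2.png",cv2.resize(a,None,fx=8,fy=8,interpolation=cv2.INTER_CUBIC))
o=ctrl.get_obs();print(o["ft_force"],o["ee_pos"],o["moment"])
E
```

```text
[-5.31449467  0.78207455  3.17787941] [466.44376667 178.2677195   66.34114856] [ 0.07692656  0.93082241 -0.01348564]
```

View pics/p2.png

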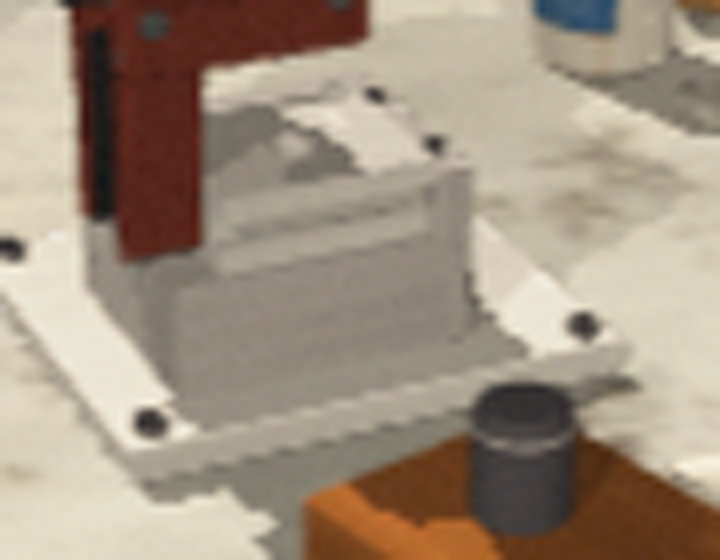

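The finger face bears on the pack's front edge. The plate ends at about (428,200) meet the back fence face, and the hole has shifted from (264,149) to about (290,145). With the hard stop at TCP x of about 466, the pack looks home in x. Next I'll back off, go round to the right side, and turn the tool 90° so the same wide face pushes in +y.

```bash

echo '[[[-8, 0, 0, 0, 0, 0], [-8, 0, -10, 0, 0, 0], [0, 0, -25, 0, 0, 0], [0, 0, -25, 0, 0, 0], [18, 20, 0, 0, 0, 0]]]' > next.json && python3 jog.py next.json|grep -E "ee|ft"
echo '[[[19, 20, 0, 0, 0, -0.1208], [0, 0, 0, 0, 0, -0.1208], [0, 0, 0, 0, 0, -0.1208], [0, 0, 0, 0, 0, -0.1208], [0, 0, 0, 0, 0, -0.1208]]]' > next.json && python3 jog.py next.json|grep -E "ee|ft"
echo '[[[0, 0, 0, 0, 0, -0.1208], [0, 0, 0, 0, 0, -0.1208], [0, 0, 0, 0, 0, -0.1208], [0, 0, 0, 0, 0, -0.1208]]]' > next.json && python3 jog.py next.json|grep -E "ee|ft"
echo '[[[0, 0, 0, 0, 0, -0.1208], [0, 0, 0, 0, 0, -0.1208], [0, 0, 0, 0, 0, -0.1208], [0, 0, 0, 0, 0, -0.1208], [0, 0, 0, 0, 0, 0]]]' > next.json && python3 jog.py next.json|grep -E "ee|ft|ori|t:"
python3 -c "
from h import *
cv2.imwrite('pics/t3.png',cal['top']['img'][:,:,::-1])"
```

```text
ee_pos: [470.7, 160.8, 130.2]
ft_force: [1.4, 0.5, 0.5]
ee_pos: [490.4, 139.0, 126.8]
ft_force: [-0.3, 0.0, -0.0]
ee_pos: [490.3, 139.2, 126.8]
ft_force: [-0.4, -0.4, -0.0]
t: 6.92
ee_pos: [490.2, 139.2, 126.8]
orientation: [2.189, 2.253, 0.001]
ft_force: [-0.0, 0.4, 1.4]
```

```bash

echo '[[[-18, 17.5, 0, 0, 0, 0], [0, 0, 20, 0, 0, 0], [0, 0, 20, 0, 0, 0], [0, 0, 15, 0, 0, 0], [0, 0, 5, 0, 0, 0]]]' > next.json && python3 jog.py next.json|grep -E "ee|ft"
echo '[[[0, 0, 0, 0, 0, 0], [2, 0, 0, 0, 0, 0], [2, 0, 0, 0, 0, 0], [2, 0, 0, 0, 0, 0]]]' > next.json && python3 jog.py next.json|grep -E "ee|ft"
echo '[[[1.5, 0, 0, 0, 0, 0], [1.5, 0, 0, 0, 0, 0], [1.5, 0, 0, 0, 0, 0], [1.5, 0, 0, 0, 0, 0]]]' > next.json && python3 jog.py next.json|grep -E "ee|ft"
echo '[[[1, 0, 0, 0, 0, 0], [1, 0, 0, 0, 0, 0], [1, 0, 0, 0, 0, 0]]]' > next.json && python3 jog.py next.json|grep -E "ee|ft"
```

```text
ee_pos: [506.9, 121.2, 64.8]
ft_force: [-0.4, -0.1, -0.1]
ee_pos: [508.6, 128.0, 67.7]
ft_force: [0.3, -0.6, -0.1]
ee_pos: [507.8, 133.8, 66.9]
ft_force: [0.6, -0.1, 0.4]
ee_pos: [507.6, 136.6, 66.7]
ft_force: [0.9, 0.2, 0.1]
```

```bash

echo '[[[1, 0, 0, 0, 0, 0], [1, 0, 0, 0, 0, 0], [1, 0, 0, 0, 0, 0]]]' > next.json && python3 jog.py next.json|grep -E "ee|ft"
echo '[[[1, 0, 0, 0, 0, 0], [1, 0, 0, 0, 0, 0], [1, 0, 0, 0, 0, 0]]]' > next.json && python3 jog.py next.json|grep -E "ee|ft"
echo '[[[1, 0, 0, 0, 0, 0], [1, 0, 0, 0, 0, 0]]]' > next.json && python3 jog.py next.json|grep -E "ee|ft"
echo '[[[1, 0, 0, 0, 0, 0], [1, 0, 0, 0, 0, 0]]]' > next.json && python3 jog.py next.json|grep -E "ee|ft"
```

```text
ee_pos: [507.5, 139.6, 66.6]
ft_force: [-0.2, -0.9, 0.1]
ee_pos: [507.4, 142.6, 66.6]
ft_force: [0.2, -1.3, 0.0]
ee_pos: [507.4, 144.7, 66.7]
ft_force: [0.6, -1.7, -0.1]
ee_pos: [507.3, 146.6, 66.7]
ft_force: [-0.5, 0.1, -0.3]
```

```bash

echo '[[[1, 0, 0, 0, 0, 0], [1, 0, 0, 0, 0, 0]]]' > next.json && python3 jog.py next.json|grep -E "ee|ft"
echo '[[[1, 0, 0, 0, 0, 0]]]' > next.json && python3 jog.py next.json|grep -E "ee|ft"
echo '[[[1, 0, 0, 0, 0, 0]]]' > next.json && python3 jog.py next.json|grep -E "ee|ft"
echo '[[[1, 0, 0, 0, 0, 0]]]' > next.json && python3 jog.py next.json|grep -E "ee|ft"
echo '[[[0.5, 0, 0, 0, 0, 0]]]' > next.json && python3 jog.py next.json|grep -E "ee|ft"
```

```text
ee_pos: [507.3, 148.6, 66.7]
ft_force: [-0.3, -1.3, 0.8]
ee_pos: [507.3, 149.6, 66.7]
ft_force: [-0.0, -1.0, -0.8]
ee_pos: [507.2, 150.1, 66.7]
ft_force: [1.5, -11.4, 1.3]
ee_pos: [507.3, 150.2, 66.7]
ft_force: [2.8, -18.5, 3.3]
ee_pos: [507.3, 150.2, 66.7]
ft_force: [3.2, -17.8, 2.8]
```

```bash

echo '[[[-5, 0, 0, 0, 0, 0], [-10, 0, -10, 0, 0, 0], [-10, 0, -25, 0, 0, 0], [-10, 0, -25, 0, 0, 0], [-30, -2, 0, 0, 0, 0]]]' > next.json && python3 jog.py next.json 80|grep -E "ee|ft"
echo '[[[-40, -8, 0, 0, 0, 0], [-40, -7, 0, 0, 0, 0], [-18, -4, 0, 0, 0, 0], [0, 0, 0, 0, 0, 0], [0, 0, 0, 0, 0, 0]]]' > next.json && python3 jog.py next.json
python3 - <<'E'
from h import *
t=cal["top"]["img"][:,:,::-1];s=cal["side"]["img"][:,:,::-1]
c=lambda im,x,y,w,h,k:cv2.resize(im[y:y+h,x:x+w],None,fx=k,fy=k,interpolation=cv2.INTER_CUBIC)
cv2.imwrite("pics/p4.png",np.hstack([c(t,205,185,66,66,6),c(s,198,190,66,66,6)]))
E
```

```text
ee_pos: [510.1, 88.5, 131.3]
ft_force: [1.1, -0.4, 0.5]
t: 10.52
ee_pos: [490.4, -12.3, 127.4]
orientation: [2.197, 2.245, 0.001]
ft_force: [0.6, -0.6, 0.1]
width: 79.3
grasp_force: 0.0
```

View pics/p4.png

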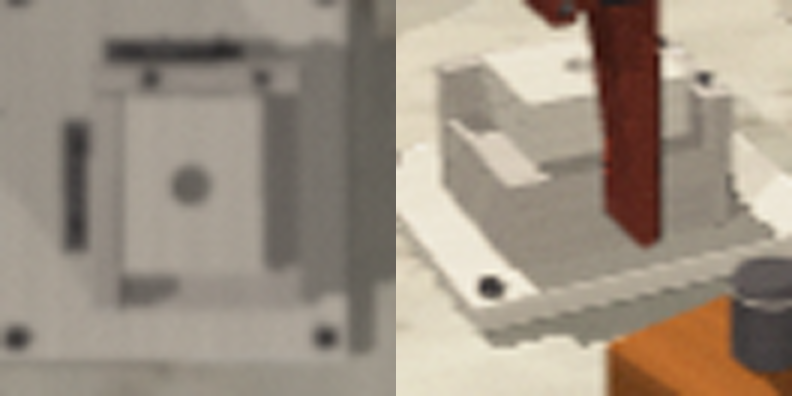

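The pack is now square and flush with both fences. In the top crop the plate spans x=122-264 and y=95-275, its hole is at (190,185), and only one hole outline shows. In the side crop the hole is at about (577,65). I'll cross-check this against the felt contacts.

```bash
python3 - <<'E'
from h import *
T=lambda x,y,z:at("top",*crop(x,y,205,185,6),z).round(1)
S=lambda x,y,z:at("side",*crop(x-396,y,198,190,6),z).round(1)
print("hole",T(190,185,70),S(577,65,70),"mid plate T",[T(*a,70) for a in [(122,95),(264,95),(262,275),(121,275)]],"screws",[T(*a,12) for a in [(17,338),(326,338)]],S(490,287,12))
print("S corners",S(483,53,70),S(524,104,70), S(690,73,70))
# hole blob centroid, dark in top crop
g=cv2.cvtColor(cal["top"]["img"],cv2.COLOR_RGB2GRAY)[205:227,226:247].astype(float)
w=np.clip(np.median(g)-12-g,0,None);ys,xs=np.mgrid[205:227,226:247];u,v=(w*xs).sum()/w.sum(),(w*ys).sum()/w.sum()
print(u,v,at("top",u,v,69))
E
```

```text
hole [509.5 187.2] [509.  190.2] mid plate T [array([541.2, 212.3]), array([542.3, 161.4]), array([477.9, 160.8]), array([476.9, 211.1])] screws [array([450.3, 253.3]), array([452.7, 135.6])] [455.1 140.7]
S corners [480.3 215.2] [478.4 165. ] [545.2 166.4]
236.22902796271637 215.44940079893476 [509.42435848 187.26863324]
```

```bash

echo '[[[0, 0, 15, 0, 0, 0], [0, 0, 15, 0, 0, 0], [0, 0, 10, 0, 0, 0], [0, 0, 5, 0, 0, 0], [0, 0, 1, 0, 0, 0]]]' > next.json && python3 jog.py next.json 70|grep -E "ee|ft"
echo '[[[0, 0, 0, 0, 0, 0], [0, 0, 0, 0, 0, 0], [0, 0, 0, 0, 0, 0], [0, 0, 0, 0, 0, 0], [0, 0, 0, 0, 0, 0]]]' > next.json && python3 jog.py next.json 20
echo '[[[0, 0, 0, 0, 0, 0], [0, 0, 0, 0, 0, 0], [0, 0, 0, 0, 0, 0], [0, 0, 0, 0, 0, 0], [0, 0, 0, 0, 0, 0]]]' > next.json && python3 jog.py next.json
```

```text
ee_pos: [489.7, -10.7, 79.7]
ft_force: [-0.1, 0.1, 0.4]
t: 11.55
ee_pos: [490.5, -11.5, 81.1]
orientation: [2.194, 2.248, 0.001]
ft_force: [0.1, -0.4, 0.8]
width: 40.0
grasp_force: 0.0
t: 11.97
ee_pos: [490.3, -11.5, 80.8]
orientation: [2.194, 2.248, 0.0]
ft_force: [-0.3, -0.3, 2.0]
width: 23.4
grasp_force: 30.0
```

```bash

echo '[[[0, 0, 0, 0, 0, 0], [0, 0, 0, 0, 0, 0], [0, 0, 0, 0, 0, 0], [0, 0, 0, 0, 0, 0.1208], [0, 0, 0, 0, 0, 0.1208]]]' > next.json && python3 jog.py next.json 50|grep -E "ee|wid"
echo '[[[0, 0, 0, 0, 0, 0.1208], [0, 0, 0, 0, 0, 0.1208], [0, 0, 0, 0, 0, 0.1208], [0, 0, 0, 0, 0, 0.1208], [0, 0, 0, 0, 0, 0.1208]]]' > next.json && python3 jog.py next.json|grep -E "ee|wid"
echo '[[[0, 0, 0, 0, 0, 0.1208], [0, 0, 0, 0, 0, 0.1208], [0, 0, 0, 0, 0, 0.1208], [0, 0, 0, 0, 0, 0.1208], [0, 0, 0, 0, 0, 0.1208]]]' > next.json && python3 jog.py next.json|grep -E "ee|wid"
echo '[[[0, 0, 0, 0, 0, 0.1208], [0, 0, 0, 0, 0, 0], [0, 0, 0, 0, 0, 0], [0, 0, 0, 0, 0, 0]]]' > next.json && python3 jog.py next.json 20
echo '[[[0, 0, 0, 0, 0, 0], [0, 0, 0, 0, 0, 0], [0, 0, 0, 0, 0, 0], [0, 0, 0, 0, 0, 0], [0, 0, 0, 0, 0, 0]]]' > next.json && python3 jog.py next.json
```

```text
ee_pos: [490.2, -11.4, 80.6]
width: 49.4
ee_pos: [490.2, -11.4, 80.6]
width: 50.3
ee_pos: [490.2, -11.4, 80.6]
width: 49.8
t: 13.55
ee_pos: [490.2, -11.4, 80.6]
orientation: [3.141, 0.045, -0.0]
ft_force: [-0.6, -0.7, -0.1]
width: 26.9
grasp_force: 0.2
t: 13.97
ee_pos: [490.4, -11.9, 80.8]
orientation: [3.141, 0.042, 0.0]
ft_force: [-0.2, -6.0, 1.2]
width: 23.2
grasp_force: 30.0
```

```bash

echo '[[[0, 0, -8, 0, 0, 0], [0, 0, -18, 0, 0, 0], [0, 0, -20, 0, 0, 0], [0, 0, -20, 0, 0, 0], [0, 0, -14, 0, 0, 0]]]' > next.json && python3 jog.py next.json
echo '[[[3, -20, 0, 0, 0, 0], [3.5, -30, 0, 0, 0, 0], [3.5, -30, 0, 0, 0, 0], [3.5, -30, 0, 0, 0, 0], [3.5, -30, 0, 0, 0, 0]]]' > next.json && python3 jog.py next.json|grep ee
echo '[[[3.5, -30, 0, 0, 0, 0], [3.9, -28.4, 0, 0, 0, 0], [0, 0, 0, 0, 0, 0], [0, 0, 0, 0, 0, 0], [0, 0, 0, 0, 0, 0]]]' > next.json && python3 jog.py next.json
python3 - <<'E'
from h import *
t=cal["top"]["img"][:,:,::-1];s=cal["side"]["img"][:,:,::-1]
c=lambda im,x,y,w,h,k:cv2.resize(im[y:y+h,x:x+w],None,fx=k,fy=k,interpolation=cv2.INTER_CUBIC)
cv2.imwrite("pics/p5.png",np.hstack([c(t,205,165,66,90,6),c(s,198,166,66,90,6)]))
E
```

```text
t: 14.38
ee_pos: [490.4, -11.3, 162.0]
orientation: [-3.141, -0.041, -0.001]
ft_force: [0.7, 0.2, -1.1]
width: 23.6
grasp_force: 30.0
ee_pos: [503.4, 130.4, 160.6]
t: 15.22
ee_pos: [509.0, 187.1, 160.3]
orientation: [3.141, 0.041, -0.002]
ft_force: [0.3, -0.4, -0.6]
width: 23.2
grasp_force: 30.0
```

View pics/p5.png

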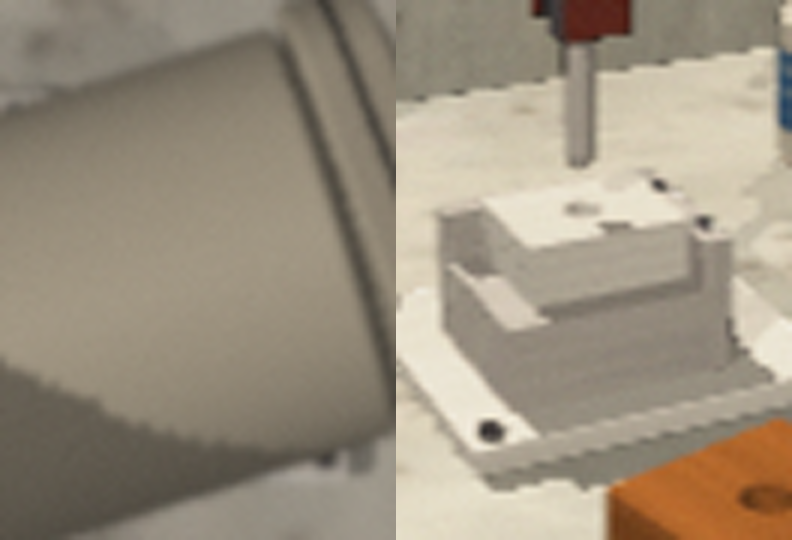

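The side view shows the pin hanging upright over the pack, tip at (578,163) and the plate hole at (581,208) in the crop. I'll work out the tip-to-hole offset from this one camera.

```bash
python3 - <<'E'
from h import *
o=ctrl.get_obs();print(o["ee_pos"],o["ft_force"])
S=lambda x,y,z:at("side",*crop(x-396,y,198,166,6),z).round(1)
print("hole",S(581,208,70),"tip",S(578.5,163,88),S(580,100,113))
g=cv2.cvtColor(cal["side"]["img"],cv2.COLOR_RGB2GRAY)
print(g[170:194,224:234]); print(g[196:205,222:238])
E
```

```text
[509.55288215 186.44603401 160.62001911] [-0.69285591  0.15153112 -1.44267398]
hole [510.8 190.5] tip [510.5 191.8] [511.7 192.3]
[[ 58  62  56  56  57  50  53  54  52  53]
 [ 64  61  55  47  52  53  52  50  52  58]
 [ 95  62  63  56  56  54  48  50  47  95]
 [132 127 114 101 101  98  98 117 130 127]
 [131 127 135 145 139 121 105 118 132 125]
 [132 129 134 145 148 130 110 116 128 128]
 [133 128 134 147 150 140 115 117 130 128]
 [135 131 135 147 150 137 116 119 137 137]
 [139 136 140 143 151 140 120 135 180 198]
 [192 185 162 147 148 142 118 133 175 193]
 [192 185 159 143 149 141 121 138 179 191]
 [192 186 161 146 146 139 119 141 181 194]
 [196 192 162 146 148 141 120 141 182 197]
 [198 190 162 144 149 142 122 142 181 196]
 [194 191 162 146 149 141 121 138 185 197]
 [192 186 158 145 148 142 121 142 186 200]
 [189 184 159 143 149 141 123 144 185 198]
 [196 187 159 144 151 142 121 141 182 199]
 [196 189 161 144 149 141 121 148 194 209]
 [206 207 173 144 147 143 122 148 189 201]
 [207 206 174 141 148 141 124 144 186 203]
 [202 201 174 144 147 141 125 151 194 206]
 [201 202 183 149 138 129 131 176 203 206]
 [204 207 207 171 131 122 156 198 210 212]]
[[212 210 208 208 215 217 219 222 225 225 225 218 206 208 210 211]
 [218 223 226 225 226 225 225 227 228 227 228 218 209 208 219 226]
 [226 225 227 226 227 225 223 224 225 226 225 225 225 224 226 226]
 [225 225 225 224 220 208 203 211 218 223 225 227 226 225 225 226]
 [225 225 224 219 180 152 166 177 182 191 211 225 225 225 225 227]
 [225 226 225 215 183 161 172 180 180 187 215 226 226 225 226 228]
 [224 224 224 225 225 218 212 216 219 224 220 217 220 220 220 224]
 [225 227 225 225 224 225 224 225 226 194 145 138 137 141 140 191]
 [225 224 223 224 225 224 224 225 221 222 188 138 141 147 150 151]]
```

```bash

echo '[[[0, 0, 5, 0, 0, 0], [0, 0, 4, 0, 0, 0], [0, 0, 3, 0, 0, 0], [0, 0, 2, 0, 0, 0], [0, 0, 0, 0, 0, 0]]]' > next.json && python3 jog.py next.json|grep -E "ee|ft"
echo '[[[0, 0, 1.5, 0, 0, 0], [0, 0, 1.5, 0, 0, 0], [0, 0, 1.5, 0, 0, 0]]]' > next.json && python3 jog.py next.json|grep -E "ee|ft"
echo '[[[0, 0, 1.5, 0, 0, 0], [0, 0, 1.5, 0, 0, 0]]]' > next.json && python3 jog.py next.json|grep -E "ee|ft"
```

```text
ee_pos: [509.3, 187.3, 145.9]
ft_force: [-0.3, 0.8, -2.0]
ee_pos: [509.8, 187.6, 142.1]
ft_force: [-0.4, -1.2, -1.1]
ee_pos: [509.7, 187.6, 139.1]
ft_force: [-0.4, -0.3, -1.6]
```

```bash

echo '[[[0, 0, 1.5, 0, 0, 0], [0, 0, 1.5, 0, 0, 0]]]' > next.json && python3 jog.py next.json|grep -E "ee|ft"
echo '[[[0, 0, 1.5, 0, 0, 0], [0, 0, 1.5, 0, 0, 0]]]' > next.json && python3 jog.py next.json|grep -E "ee|ft"
echo '[[[0, 0, 1.5, 0, 0, 0], [0, 0, 1.5, 0, 0, 0]]]' > next.json && python3 jog.py next.json|grep -E "ee|ft"
echo '[[[0, 0, 1.5, 0, 0, 0], [0, 0, 1.5, 0, 0, 0]]]' > next.json && python3 jog.py next.json|grep -E "ee|ft"
```

```text
ee_pos: [509.7, 187.5, 136.0]
ft_force: [0.3, -0.3, -1.8]
ee_pos: [509.7, 187.5, 133.0]
ft_force: [0.3, 1.1, -0.2]
ee_pos: [509.7, 187.5, 130.0]
ft_force: [-0.7, -0.5, -1.8]
ee_pos: [509.7, 187.5, 127.0]
ft_force: [-0.2, 0.3, -1.3]
```

```bash

echo '[[[0, 0, 1.5, 0, 0, 0], [0, 0, 1.5, 0, 0, 0], [0, 0, 1.5, 0, 0, 0]]]' > next.json && python3 jog.py next.json|grep -E "ee|ft"
echo '[[[0, 0, 1.5, 0, 0, 0], [0, 0, 1.5, 0, 0, 0], [0, 0, 1.5, 0, 0, 0]]]' > next.json && python3 jog.py next.json|grep -E "ee|ft"
echo '[[[0, 0, 1.5, 0, 0, 0], [0, 0, 1.5, 0, 0, 0], [0, 0, 1.5, 0, 0, 0]]]' > next.json && python3 jog.py next.json|grep -E "ee|ft"
```

```text
ee_pos: [509.7, 187.5, 122.5]
ft_force: [0.4, -0.2, -0.7]
ee_pos: [509.7, 187.5, 118.0]
ft_force: [-0.6, 0.3, -0.5]
ee_pos: [509.7, 187.5, 113.5]
ft_force: [-0.3, -0.0, -2.0]
```

The tip is about 5 mm into the bore with no side load. I'll carry on down to just above the seat.

```bash

echo '[[[0, 0, 2, 0, 0, 0], [0, 0, 2, 0, 0, 0], [0, 0, 2, 0, 0, 0], [0, 0, 2, 0, 0, 0]]]' > next.json && python3 jog.py next.json|grep -E "ee|ft"
echo '[[[0, 0, 2, 0, 0, 0], [0, 0, 2, 0, 0, 0], [0, 0, 2, 0, 0, 0], [0, 0, 2, 0, 0, 0]]]' > next.json && python3 jog.py next.json|grep -E "ee|ft"
echo '[[[0, 0, 2, 0, 0, 0], [0, 0, 1, 0, 0, 0], [0, 0, 0.5, 0, 0, 0]]]' > next.json && python3 jog.py next.json|grep -E "ee|ft"
echo '[[[0, 0, 0.5, 0, 0, 0], [0, 0, 0.5, 0, 0, 0]]]' > next.json && python3 jog.py next.json|grep -E "ee|ft"
```

```text
ee_pos: [509.7, 187.5, 105.5]
ft_force: [0.0, 0.2, -1.8]
ee_pos: [509.7, 187.5, 97.5]
ft_force: [-0.2, 0.1, -0.8]
ee_pos: [509.6, 187.5, 93.9]
ft_force: [0.4, -0.0, -1.1]
ee_pos: [509.8, 187.5, 93.2]
ft_force: [0.1, 0.4, -0.9]
```

```bash

echo '[[[0, 0, 0.5, 0, 0, 0], [0, 0, 0.5, 0, 0, 0]]]' > next.json && python3 jog.py next.json|grep -E "ee|ft"
echo '[[[0, 0, 0.5, 0, 0, 0], [0, 0, 0.5, 0, 0, 0]]]' > next.json && python3 jog.py next.json|grep -E "ee|ft"
echo '[[[0, 0, 0.4, 0, 0, 0]]]' > next.json && python3 jog.py next.json|grep -E "ee|ft"
```

```text
ee_pos: [509.7, 187.5, 92.2]
ft_force: [-0.3, -0.3, -1.0]
ee_pos: [509.8, 187.5, 91.2]
ft_force: [0.1, -0.4, -0.7]
ee_pos: [509.7, 187.5, 90.8]
ft_force: [-0.0, 0.0, 1.5]
```

It's seated, with a light upward force. I'll release, rise and look.

```bash

echo '[[[0, 0, 0, 0, 0, 0], [0, 0, 0, 0, 0, 0], [0, 0, 0, 0, 0, 0], [0, 0, 0, 0, 0, 0], [0, 0, 0, 0, 0, 0]]]' > next.json && python3 jog.py next.json 60
echo '[[[0, 0, -5, 0, 0, 0], [0, 0, -20, 0, 0, 0], [0, 0, -30, 0, 0, 0], [0, 0, -30, 0, 0, 0], [0, 0, -30, 0, 0, 0]]]' > next.json && python3 jog.py next.json|grep -E "ee|ft"
echo '[[[-30, 30, 0, 0, 0, 0], [-30, 30, 0, 0, 0, 0], [-20, 30, 0, 0, 0, 0], [0, 30, 0, 0, 0, 0], [0, 0, 0, 0, 0, 0]]]' > next.json && python3 jog.py next.json
python3 - <<'E'
from h import *
t=cal["top"]["img"][:,:,::-1];s=cal["side"]["img"][:,:,::-1]
c=lambda im,x,y,w,h,k:cv2.resize(im[y:y+h,x:x+w],None,fx=k,fy=k,interpolation=cv2.INTER_CUBIC)
cv2.imwrite("pics/p6.png",np.hstack([c(t,205,165,66,90,6),c(s,198,166,66,90,6)]))
E
```

```text
t: 19.58
ee_pos: [509.8, 187.6, 90.8]
orientation: [-3.141, -0.039, -0.0]
ft_force: [-0.1, 0.1, -0.1]
width: 53.4
grasp_force: 0.0
ee_pos: [509.4, 187.4, 207.2]
ft_force: [0.8, 0.4, -0.9]
t: 20.42
ee_pos: [432.3, 63.5, 206.3]
orientation: [3.14, 0.036, -0.0]
ft_force: [0.8, 0.1, 0.2]
width: 60.2
grasp_force: 0.0
```

View pics/p6.png

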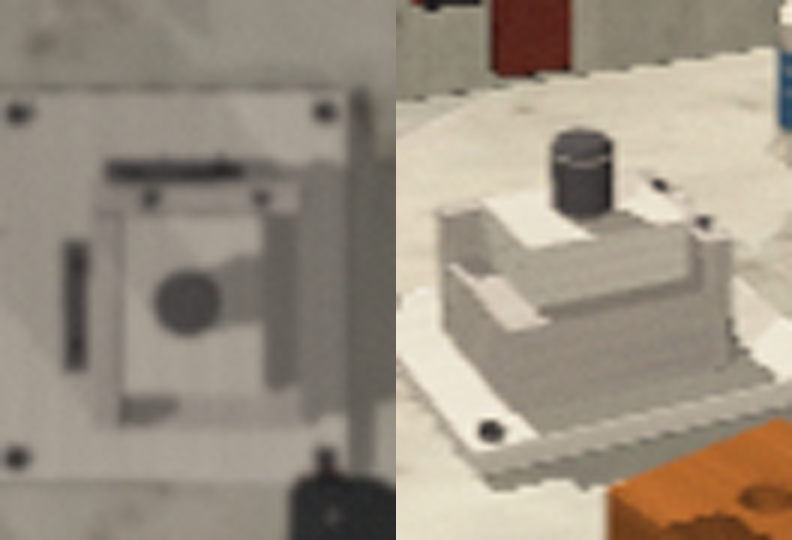

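The pin head sits flat on the top plate, at (187,302) in the top crop and with its base at (583,210) in the side crop. The plates are still square and the gripper is clear, so I'm handing in.

```bash
echo '[[[0, 0, 0, 0, 0, 0], [0, 0, 0, 0, 0, 0], [0, 0, 0, 0, 0, 0]]]' > next.json && python3 jog.py next.json|grep -E "ee|ft"; python3 -c "
from workcell import ctrl, viewer, ticket
print(ticket.close_job())"
```

```text
ee_pos: [434.0, 67.5, 205.7]
ft_force: [1.3, 0.4, -0.1]
the job is handed in; nothing more can be done
None
```

The job is handed in: the plates are pushed home square against both fences, the pin is through all three with its head on the top plate, and the gripper has let go; the hand-in returned no verdict, so I don't have a pass or fail.

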